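# Peel the top tray off a snapped-together stack

## Robot

A 6-joint arm with a two-finger parallel gripper is mounted at the origin on the work surface. World frame = base frame: x ahead of the robot, y to its left, z up, the work surface at z = 0. Lengths are in m, angles in rad, forces in N, time in s.
With the tool pointing down it reaches from about 0.35 to 0.875 m from the base axis. Payload 15.5 kg.
Tool frame: the origin (TCP) lies between the finger pads; the fingertips stand 25 mm ahead of it and the grasp point (between the pads) lies 6 mm ahead of it (bot.tcp_to_tips is the distance from the TCP to the fingertips, in m); z points along the fingers, x is the direction in which the jaws open and shut, and the axes are right-handed (so a half turn about z gives the same grasp; the last joint's range is limited). The gripper opens to 85 mm and grips with 20 to 120 N. Pads are 22 mm wide; open, the fingers measure 114 mm over their backs; the gripper's body (76 mm by 85 mm) begins 54 mm behind the grasp point. The pads swing forward as they close: fully open they stand 13 mm farther back than shut.
Start: joints at [-1.274, 0.494, 1.345, -0, 1.302, -0.096], TCP at [0.239, -0.578, 0.256] pointing down, gripper open.
Joint ranges: [-2.91, 2.91], [-0.82, 2.16], [0.22, 2.67], [-1.22, 4.37], [0.12, 2.79], [-3.08, 3.08]. Speed limits (rad/s): [1.89, 1.89, 2.57, 3.01, 3.01, 3.01].

## Interface

Orientations are given as a unit quaternion [w, x, y, z].
In Python, from plant import bot gives the robot as it stands.
- The arm moves only by the tool apply_moves, never from a script. Its argument "motion" is a list that holds one entry, the list of rows, each a list of 4 numbers: the shift along the tool's x, y, z as a fraction of full scale, then the turn about the tool's z as a fraction of full scale. A call has 1 to 12 rows; each row is the pose to reach, as a shift and turn from the pose measured when the call began, along the tool's axes at that moment, turning the shorter way round; what a row does not reach only later rows make up. Full scale, the value 1, is 400 mm for a shift and 180 degrees for a turn. A row lasts 1/12 s, in which the tool goes at most 41.7 mm and 7.16 degrees, less where a joint would pass 70% of its speed; a pose out of reach is approached as far as the arm can. A call with a number of a shift or a turn outside -1 to 1 is refused whole. A call with a gripper value outside its range is refused whole. "jaw" is the gripper command: -1 is shut, 1 is fully open, values between are in proportion, set as the call begins (left out, the last holds). The fingers move at their own pace and stop on an object; "newtons" is the grip in N (left out, the last holds). Time passes only in rows, so rows that repeat a pose let the fingers close. It gives the time, the measured TCP pose, the force and the opening at its end, in the units of the state.
- bot.get_obs(): the state, without advancing time (a new reading comes with each control period).
- bot.read_camera(name): name is "side" or "top" or "wrist"; returns a dict with "pixels" (384x512x3 uint8, red, green, blue), "mtx" (3x3 intrinsics, pixels), "R" (3x3) and "t" (3): a world point X has camera coordinates R X + t; the wrist camera has in their place "hand_eye" (4x4, takes a point from camera to tool coordinates, whose origin is the TCP and whose axes are the tool frame's). Camera axes: x right, y down, z forward; pixel columns grow to the right and rows downward; lengths in m; the calibration is good to about 2 mm. The wrist camera is an equidistant fisheye: a pixel r from the principal point sees the ray r / f radians off the axis. A picture is of the moment at which its call begins: read the wrist's pose just before it. There is no depth.
- bot.job_done(): hands the job in, once; it reports no verdict.
Trained networks look in a picture, given as the dict that the camera call returned (one of the last four; its "shot" number tells which), for a name from the list of things; names that differ only in an ending like _2 or _b are one class to them, and where a whole thing is asked for, a point or a joint stands for the part that bears it (a point fixed in the world has none). Each returns a list of dicts, best first, with "p" (0 to 1); they miss things now and then, are a little off and sometimes report something else, mostly with a low value. They report only what shows in the picture. A call takes as long as a camera call.
- bot.look_for(picture, thing): "position" ([x, y, z] in m, in world coordinates, good to about 4 mm: the middle of the surface that is visible of it).
The state is a dict: "time": time; "qpos": joint angles; "joint_velocities": joint speeds; "joint_torque": joint torques, N m; "ee_pos": TCP position; "eef_rot": TCP orientation; "force": force on the tool from outside, world axes, zero at the start; "ft_torque": the same for the moment, N m; "gripper_width": finger opening in m.
Only numpy, scipy, OpenCV 4.12 (cv2) and the standard library are available. Lean on these libraries where they do the work, as an engineer would, in place of code of your own. Each camera call takes 0.05 s, during which the arm holds its last target.

## Task

Take the upside-down-U wooden yoke out of the top tray and hang it over the drying rail so that its two legs straddle the rail. Then, by its corner post, peel the emptied top tray off the stack, which it is snapped onto: bring that corner up first while the opposite corner is still down in its seat, and leave the trays below where they stand on the bench. Finish while still holding the tray up by its post, about level, still and touching nothing else, a good hand's breadth higher than where it sat; leave the glue bottle, holed block and brush alone.

Things in the scene. Friction and masses are not known exactly. Their poses are not given: they have to be found in the camera images.
- yoke_grip (a point): Centre of the crown of a pale wooden upside-down U (100 g), 96 mm wide over its legs along its x, 26 mm deep along y, 120 mm tall, standing on its feet in the top tray. The crown bar reaches 17 mm above and below this point; grip it across its 26 mm depth. Opening below: 56 mm wide (x), 86 mm high; legs 20 mm thick, ending 103 mm below this point. z up.
- yoke_under (a point): Same yoke: middle of the crown's underside, the top of the opening, 17 mm below yoke_grip; this comes to rest on the rail.
- rail_top (a point): Fixed rail: round wooden dowel, 16 mm diameter, level along this point's y, 198 mm clear between two posts 30 mm (x) by 18 mm (y) as tall as its top. Point: top of the dowel half-way between the posts, 165 mm above the bench; base board below 110 x 250 x 14 mm. x is level, square to the dowel: the hung yoke's x should lie roughly along it.
- tray_post (a point): Centre of the upright grip post at one corner of the top tray: 14 x 14 mm (sides along x, y), 31 mm tall, reaching 15.5 mm above and below this point, on a corner ear level with the rim. Gripping it along x keeps the fingers clear of the snap ridges on the tray's long sides. Axes are the tray's: x across, y along, z up.
- tray_mid (a point): Centre of the top tray, half-way up: grey plastic, 140 (x) x 200 (y) mm over its 12 mm rim, 36 mm deep, 110 g. It starts level, 62 mm above the bench. Post at (76, -106, 33) mm in these axes, opposite corner (-70, 100, 18). Four sprung ridges grip the rim on the long sides at y = +-55, 8 mm above it; each lets go at about 1 N after some 5 mm.
- tray_far (a point): The top tray's rim corner opposite the post, on the rim's upper face.
- stack: The rest of the stack, loose on the bench, about 1 kg: plywood base 150 x 210 x 16 mm with two grey trays fixed on it. Origin under the base's centre, axes as the seated top tray's. It has a similar post of its own, 14 mm lower, at (-76, 106) mm, the corner opposite the top tray's post: not the one to pull.
- glue_mid (a point): Bystander: middle of a white glue bottle, 56 mm across, 170 mm tall, standing.
- block_mid (a point): Bystander: middle of a pale wooden block 75 x 75 x 28 mm with a round hole.
- brush_grip (a point): Bystander: handle of a brush lying on the bench.

How it is judged:
By the outcome, as a careful person would: the job done as asked, in the order asked, and still so for the second after the job is handed in, while the arm keeps its last pose, push and grip.
It also fails if it takes over 51 s, if anything falls off the work surface, if the arm or the gripper's body presses on something with over 40 N, if the wrist force passes 120 N, or if a joint passes its speed limit or range.

## Working session

There is one attempt and no reset: what is moved stays moved. The work goes in short steps, Python scripts to look and compute and a tool call to move; the robot and the scene stay as the last step left them, time stands still between calls to the robot, and variables do not carry over. Pictures are saved under pics/ and viewed, and the job is handed in when it is done.

Besides the shell and the picture viewer there is one more tool, called after "Emit:" by a JSON object that holds its "method" and its "body", one argument or row to a line. apply_moves: Moves the arm, as the interface text tells. Its arguments: {"type":"object","properties":{"motion":{"type":"array","items":{"type":"array","items":{"type":"array","items":{"type":"number"}}}},"jaw":{"type":"number"},"newtons":{"type":"number"}},"required":["motion"]}

```bash
ls; mkdir -p pics
python3 - <<'E'
from plant import bot
import cv2,numpy as np,pickle
o=bot.get_obs()
for k,v in o.items(): print(k,np.round(v,4))
for c in ["side","top"]:
    p=bot.read_camera(c)
    cv2.imwrite(f"pics/{c}0.png",p["pixels"][:,:,::-1]); pickle.dump(p,open(f"pics/{c}0.pkl","wb"))
    print(c,np.round(p["mtx"],2).tolist(),np.round(p["R"],4).tolist(),np.round(p["t"],4).tolist())
    for n in ["yoke_grip","yoke_under","rail_top","tray_post","tray_mid","tray_far","stack","glue_mid","block_mid","brush_grip"]:
        r=bot.look_for(p,n)
        print(n,[(np.round(d["position"],3).tolist(),round(d["p"],2)) for d in r[:2]])
E
```

```text
pics
time 0.0
qpos [-1.2745  0.4942  1.3461  0.      1.3025 -0.0955]
joint_velocities [ 0.0001 -0.0001 -0.0003 -0.0003 -0.0004  0.0003]
joint_torque [ 5.20000e-03 -8.82148e+01 -3.83862e+01  1.00000e-04  1.01000e-02
 -1.00000e-04]
ee_pos [ 0.2386 -0.5773  0.2557]
eef_rot [-4.000e-04  8.312e-01 -5.559e-01 -5.000e-04]
force [-0.3114  0.3911  0.164 ]
ft_torque [ 0.0408  0.0338 -0.02  ]
gripper_width 0.0853
side [[347.01, 0.0, 256.05], [0.0, 347.01, 201.8], [0.0, 0.0, 1.0]] [[0.9092, -0.4163, -0.0084], [-0.2857, -0.609, -0.7399], [0.3029, 0.6751, -0.6726]] [-0.5547, 0.2711, 0.63]
yoke_grip [([0.528, -0.153, 0.163], 0.9), ([0.748, -0.069, 0.097], 0.15)]
yoke_under [([0.532, -0.155, 0.159], 0.65)]
rail_top [([0.491, 0.197, 0.018], 0.83)]
tray_post [([0.535, -0.125, 0.072], 0.81), ([0.5, -0.199, 0.022], 0.38)]
tray_mid [([0.534, -0.127, 0.069], 0.89)]
tray_far [([0.539, -0.126, 0.068], 0.64)]
stack [([0.499, -0.196, 0.021], 0.94)]
glue_mid [([0.748, -0.07, 0.093], 0.78), ([0.532, -0.152, 0.161], 0.21)]
block_mid [([0.496, -0.199, 0.02], 0.22)]
brush_grip []
top [[490.94, 0.0, 252.05], [0.0, 490.94, 198.05], [0.0, 0.0, 1.0]] [[0.0132, -0.9996, -0.0252], [-0.9894, -0.0094, -0.145], [0.1447, 0.0269, -0.9891]] [0.0099, 0.622, 1.2133]
yoke_grip [([0.529, -0.115, 0.167], 0.85), ([0.53, -0.123, 0.066], 0.38)]
yoke_under [([0.533, -0.117, 0.171], 0.97)]
rail_top [([0.487, 0.207, 0.012], 0.82), ([0.482, -0.065, 0.065], 0.54)]
tray_post [([0.532, -0.12, 0.061], 0.74)]
tray_mid [([0.534, -0.12, 0.067], 0.89)]
tray_far [([0.533, -0.117, 0.069], 0.64)]
stack [([0.485, -0.063, 0.063], 0.79)]
glue_mid [([0.752, -0.059, 0.113], 0.8), ([0.534, -0.113, 0.171], 0.54)]
block_mid [([0.73, 0.121, 0.03], 0.56), ([0.535, -0.115, 0.175], 0.55)]
brush_grip [([0.718, 0.305, 0.015], 0.56)]
```

View pics/side0.png

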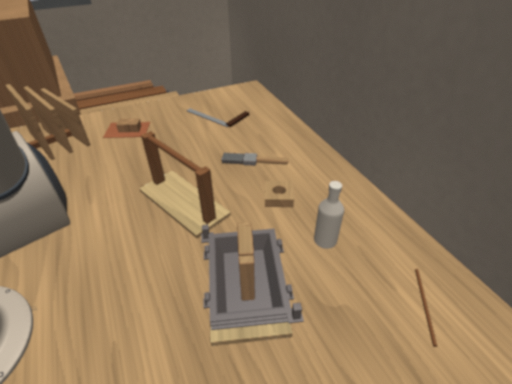

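View pics/top0.png

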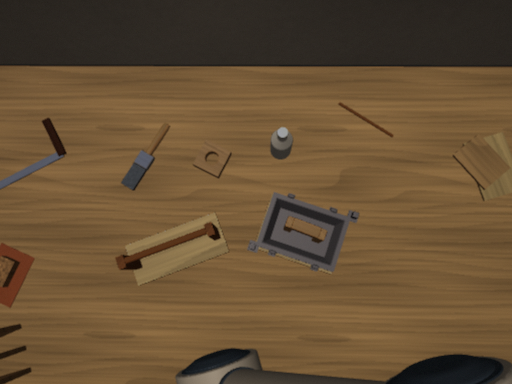

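Run:
```python
import cv2
for c,(x0,y0,x1,y1) in {"side":(190,110,400,260),"top":(110,90,380,270)}.items():
    i=cv2.imread(f"pics/{c}0.png")[y0:y1,x0:x1]
    s=3 if c=="top" else 3.5
    i=cv2.resize(i,None,fx=s,fy=s,interpolation=cv2.INTER_CUBIC)
    for k in range(0,x1-x0,30):
        cv2.putText(i,str(x0+k),(int(k*s),10),0,.4,(0,0,255),1); cv2.line(i,(int(k*s),12),(int(k*s),18),(0,0,255),1)
    for k in range(0,y1-y0,30):
        cv2.putText(i,str(y0+k),(0,int(k*s)+4),0,.4,(0,0,255),1)
    cv2.imwrite(f"pics/{c}0z.png",i); print(i.shape)
```

```text
(525, 735, 3)
(540, 810, 3)
```

View pics/side0z.png

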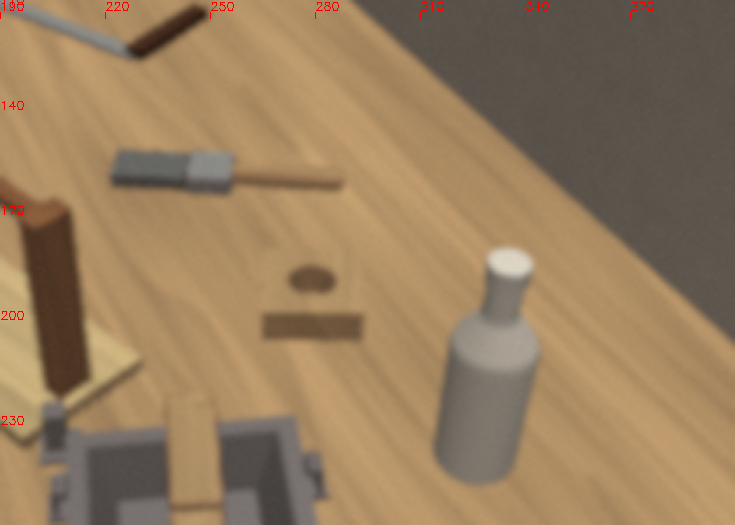

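View pics/top0z.png

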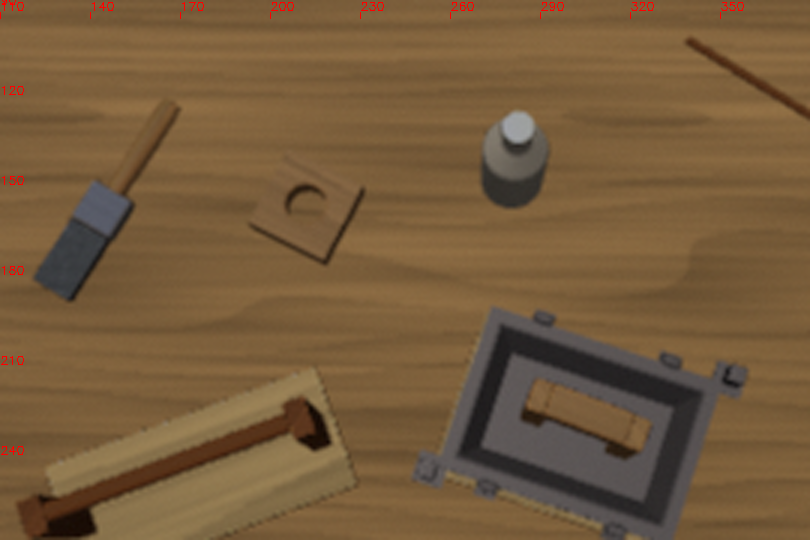

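Two posts: the right one at top (353,215) and the left one at (250,246). The yoke crown is around (304,228), and the rail runs (121,262) to (213,230). I'll zoom in for pixel fits.

```bash
cat > h.py <<'E'
import cv2,numpy as np,pickle
from scipy.optimize import least_squares
def load(n): return pickle.load(open(f"pics/{n}.pkl","rb"))
def proj(p,X):
    X=np.atleast_2d(X); c=X@np.array(p["R"]).T+np.array(p["t"]); u=c@np.array(p["mtx"]).T
    return u[:,:2]/u[:,2:]
def ray_z(p,uv,z):
    R=np.array(p["R"]);t=np.array(p["t"]);C=-R.T@t
    d=R.T@np.linalg.solve(np.array(p["mtx"]),[uv[0],uv[1],1]); s=(z-C[2])/d[2]; return C+s*d
def crop(img,x0,y0,x1,y1,s,out,step=10):
    i=cv2.resize(img[y0:y1,x0:x1],None,fx=s,fy=s,interpolation=cv2.INTER_CUBIC)
    for k in range(0,x1-x0,step):
        cv2.putText(i,str(x0+k),(int(k*s),9),0,.35,(0,0,255),1); cv2.line(i,(int(k*s),0),(int(k*s),i.shape[0]),(0,0,255) if k%50==0 else (90,90,200),1) if step else 0
    for k in range(0,y1-y0,step):
        cv2.putText(i,str(y0+k),(0,int(k*s)+4),0,.35,(0,255,255),1);cv2.line(i,(0,int(k*s)),(i.shape[1],int(k*s)),(90,90,200),1)
    cv2.imwrite(out,i)
E
python3 - <<'E'
from h import *
s=load("side0")["pixels"][:,:,::-1].copy();t=load("top0")["pixels"][:,:,::-1].copy()
crop(s,195,215,310,345,4.6,"pics/sA.png",20)
crop(s,130,120,240,240,5,"pics/sB.png",20)
crop(t,240,185,365,280,6,"pics/tA.png",20)
crop(t,110,205,240,290,6,"pics/tB.png",20)
E
```

```text
(no output)
```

View pics/sA.png

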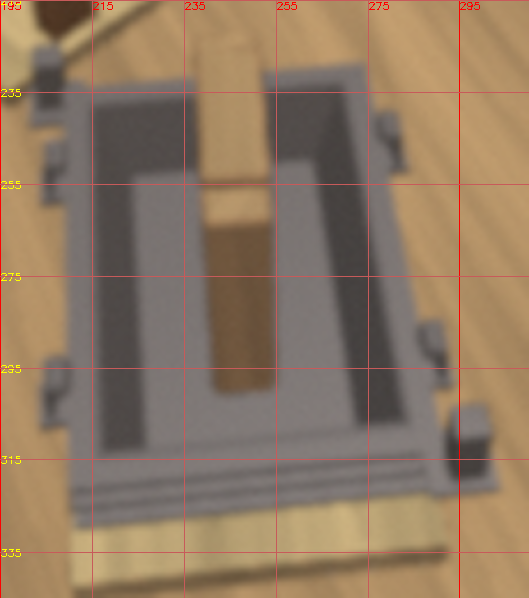

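View pics/sB.png

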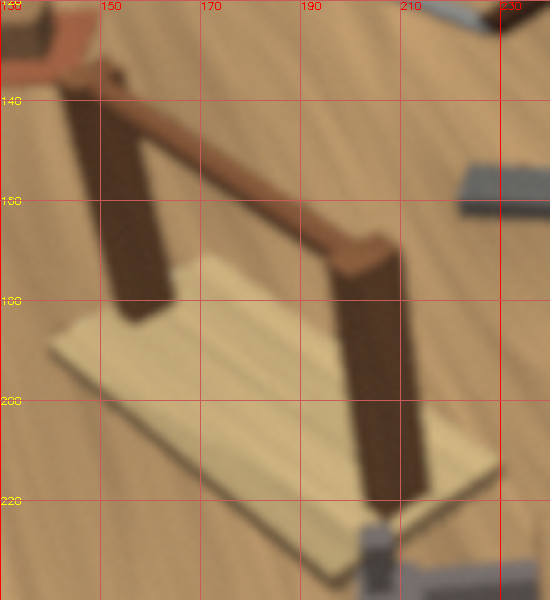

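View pics/tA.png

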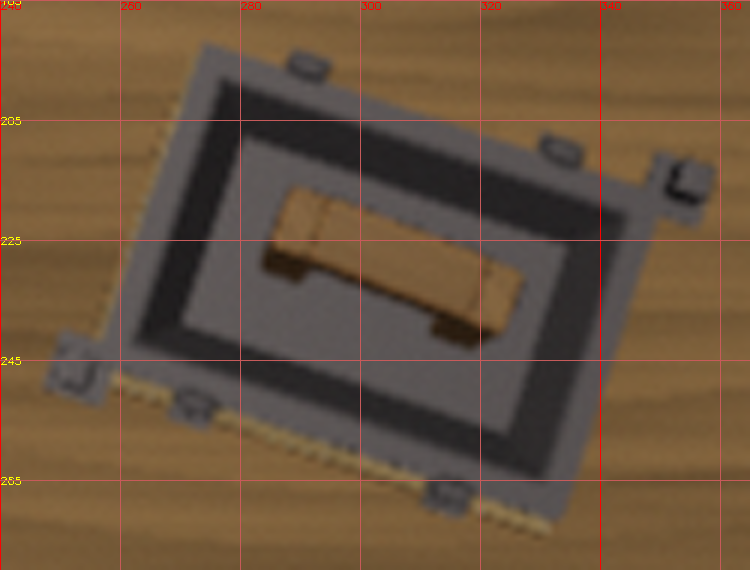

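View pics/tB.png

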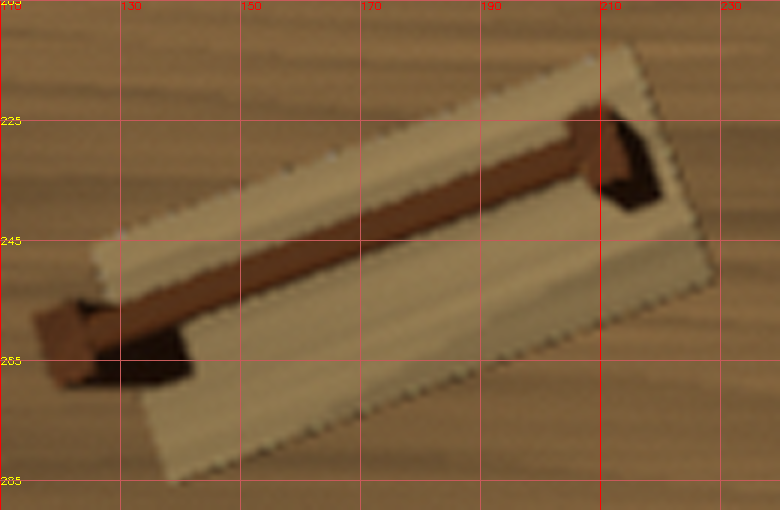

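Run:
```python
from h import *
T=load("top0");S=load("side0")
def tA(x,y): return (240+x/6-.4,185+y/6-.4)
def tB(x,y): return (110+x/6-.4,205+y/6-.4)
def sA(x,y): return (195+x/4.6-.4,215+y/4.6-.4)
def sB(x,y): return (130+x/5-.4,120+y/5-.4)
# tray
obs=[(T,(-70+140,100,18),tA(203,42)),(T,(-70,-100,18),tA(560,520)),(T,(-70,100,18),tA(93,368)),
(S,(-70,100,18),sA(65,82)),(S,(70,100,18),sA(362,66)),(S,(76,-106,48.5),sA(473,420)),(S,(-76,106,34.5),sA(49,55))]
def W(q,X,z0): 
    X=np.array(X)/1000.; c,s=np.cos(q[2]),np.sin(q[2]); return np.array([q[0]+c*X[0]-s*X[1],q[1]+s*X[0]+c*X[1],z0+X[2]])
f=lambda q:np.concatenate([proj(p,W(q,X,.062))[0]-uv for p,X,uv in obs])
r=least_squares(f,[.53,-.12,0],loss="soft_l1");print("tray",r.x,np.degrees(r.x[2]));print(np.round(r.fun.reshape(-1,2),1).tolist())
q=r.x
for off in ((76,-106,33),(76,-106,48.5),(-70,100,18)):print(W(q,off,.062), proj(T,W(q,off,.062)))
# opposite hypothesis
q2=[q[0],q[1],q[2]]
obs2=obs[:5]+[(S,(76,-106,34.5),sA(473,420)),(S,(-76,106,48.5),sA(49,55))]
f2=lambda q:np.concatenate([proj(p,W(q,X,.062))[0]-uv for p,X,uv in obs2])
r2=least_squares(f2,q);print("swap",r2.x,np.round(r2.fun.reshape(-1,2),1).tolist())
# yoke
y=[tA(290,187),tA(523,270),tA(497,335),tA(272,247)]
P=np.array([ray_z(T,u,.167) for u in y]);print(P);print("dims",np.linalg.norm(P[0]-P[1]),np.linalg.norm(P[1]-P[2]),np.linalg.norm(P[2]-P[3]),np.linalg.norm(P[3]-P[0]),"c",P.mean(0))
d=P[1]-P[0]+P[2]-P[3];print("yoke x dir",np.degrees(np.arctan2(d[1],d[0])))
A=ray_z(T,tB(599,149),.165);B=ray_z(T,tB(68,344),.165);print("rail T",A,B,(A+B)/2,np.linalg.norm(A-B),np.degrees(np.arctan2(*(B-A)[1::-1])))
A2=ray_z(S,sB(365,255),.165);B2=ray_z(S,sB(90,75),.165);print("rail S",A2,B2,(A2+B2)/2,np.linalg.norm(A2-B2))
# base corners z .014
for u in [(630,45),(712,283),(172,483),(92,245)]: print(ray_z(T,tB(*u),.014))
from scipy.spatial.transform import Rotation as R
from plant import bot
o=bot.get_obs();qq=np.array(o["eef_rot"]);M=R.from_quat(qq[[1,2,3,0]]).as_matrix();print(np.round(M,3),np.degrees(np.arctan2(M[1,0],M[0,0])))
```

```text
tray [ 0.5366211  -0.11259975 -0.32022325] -18.347440645929886
[[1.1, -0.4], [1.1, 0.1], [1.1, -1.5], [-0.6, 0.7], [0.6, -1.5], [-1.0, -1.0], [-0.9, -0.7]]
[ 0.57539114 -0.23713442  0.095     ] [[355.53293895 214.96512039]]
[ 0.57539114 -0.23713442  0.1105    ] [[356.7137786  214.25021675]]
[0.50165739 0.00435126 0.08      ] [[256.1892294  244.45075952]]
swap [ 0.53787951 -0.11235333 -0.30097462] [[0.2, -0.3], [1.7, -1.0], [1.3, -1.1], [-1.0, 1.0], [0.1, -2.1], [0.0, 2.2], [-2.1, -5.1]]
[[ 0.56376226 -0.06931689  0.167     ]
 [ 0.53292725 -0.15793449  0.167     ]
 [ 0.50811839 -0.1478868   0.167     ]
 [ 0.5406573  -0.06251515  0.167     ]]
dims 0.09382897478117427 0.026766314289695777 0.09136246797787456 0.02408532550998507 c [ 0.5363663  -0.10941333  0.167     ]
yoke x dir -110.0136686197513
rail T [0.53047802 0.11088836 0.165     ] [0.45371379 0.3121164  0.165     ] [0.49209591 0.21150238 0.165     ] 0.21537287000181513 110.88079248766633
rail S [0.53265515 0.10579121 0.165     ] [0.45486189 0.30578726 0.165     ] [0.49375852 0.20578923 0.165     ] 0.21459313009164244
[0.58832188 0.11561414 0.014     ]
[0.48528176 0.07761856 0.014     ]
[0.39699062 0.30817289 0.014     ]
[0.49840094 0.3479671  0.014     ]
[[ 0.382 -0.924  0.   ]
 [-0.924 -0.382  0.   ]
 [-0.    -0.    -1.   ]] -67.55404961964348
```

```bash
cat >> h.py <<'E'
from scipy.spatial.transform import Rotation as Rot
def plan(target,yaw_deg):
    from plant import bot
    o=bot.get_obs();q=np.array(o["eef_rot"]);M=Rot.from_quat(q[[1,2,3,0]]).as_matrix();p=np.array(o["ee_pos"])
    yaw=np.degrees(np.arctan2(M[1,0],M[0,0]))
    d=M.T@(np.array(target)-p); dy=(yaw_deg-yaw+180)%360-180
    print("t",round(o["time"],2),"tcp",np.round(p,4),"yaw",round(yaw,2),"tilt",np.round(M[:,2],3),"F",np.round(o["force"],1),"w",round(o["gripper_width"],4))
    n=max(np.linalg.norm(d)/.0417,abs(dy)/7.16)
    print("fractions",np.round(d/.4,4),"turn",round(-dy/180,4),"rows>=",round(n,1))
E
python3 -c "
from h import *
from plant import bot
print(bot.tcp_to_tips)
plan([.48,-.2,.30],-20);plan([.536,-.111,.30],-20)"
```

```text
0.025
t 1.1 tcp [ 0.2386 -0.5776  0.2563] yaw -67.55 tilt [ 0.  0. -1.] F [ 0.  -0.5  0.4] w 0.0855
fractions [-0.6422 -0.9182 -0.1093] turn -0.2642 rows>= 10.8
t 1.1 tcp [ 0.2386 -0.5776  0.2563] yaw -67.55 tilt [ 0.  0. -1.] F [ 0.  -0.5  0.4] w 0.0855
fractions [-0.7944 -1.1325 -0.1093] turn -0.2642 rows>= 13.3
```

Emit:
{"method": "apply_moves", "body": {
  "motion": [
    [[-0.06,-0.085,-0.01,-0.025],[-0.12,-0.17,-0.02,-0.05],[-0.18,-0.25,-0.03,-0.075],[-0.23,-0.335,-0.04,-0.1],[-0.29,-0.42,-0.05,-0.125],[-0.35,-0.5,-0.06,-0.15],[-0.41,-0.585,-0.07,-0.175],[-0.47,-0.67,-0.08,-0.2],[-0.525,-0.75,-0.09,-0.22],[-0.585,-0.835,-0.1,-0.245],[-0.64,-0.918,-0.109,-0.264],[-0.64,-0.918,-0.109,-0.264]]
  ],
  "jaw": 1,
  "newtons": 40
}}

```text
time: 2.1
ee_pos: [0.4833, -0.1957, 0.3007]
eef_rot: [-0.001, 0.986, -0.17, 0.001]
force: [-0.9, -1.1, -0.1]
gripper_width: 0.0852
```

```bash
python3 -c "
from h import *
plan([.536,-.111,.24],-20)"
```

```text
t 2.1 tcp [ 0.4833 -0.1957  0.3007] yaw -19.53 tilt [ 0.002  0.001 -1.   ] F [-0.9 -1.1 -0.1] w 0.0852
fractions [ 0.053  -0.2435  0.1523] turn 0.0026 rows>= 2.8
```

Emit:
{"method": "apply_moves", "body": {
  "motion": [
    [[0.02,-0.08,0.0,0.0],[0.04,-0.16,0.05,0.002],[0.053,-0.243,0.12,0.003],[0.053,-0.243,0.152,0.003],[0.053,-0.243,0.152,0.003]]
  ]
}}

```text
time: 2.52
ee_pos: [0.5351, -0.1093, 0.2373]
eef_rot: [-0.001, 0.985, -0.173, -0.001]
force: [-0.1, -0.2, -0.6]
gripper_width: 0.0852
```

Run:
```python
from h import *
from plant import bot
plan([.536,-.111,.163],-20)
o=bot.get_obs();p=bot.read_camera("wrist");p["o"]=o;pickle.dump(p,open("pics/w1.pkl","wb"))
print(np.round(p["mtx"],1).tolist(),np.round(p["hand_eye"],4).tolist(),p["pixels"].shape)
cv2.imwrite("pics/w1.png",cv2.resize(p["pixels"][:,:,::-1],None,fx=1.5,fy=1.5))
```

```text
t 2.52 tcp [ 0.5351 -0.1093  0.2373] yaw -19.93 tilt [-0.002  0.002 -1.   ] F [-0.1 -0.2 -0.6] w 0.0852
fractions [0.0041 0.0036 0.1857] turn 0.0004 rows>= 1.8
[[297.3, 0.0, 258.7], [0.0, 297.3, 189.9], [0.0, 0.0, 1.0]] [[1.0, -0.0007, 0.0012, -0.0006], [0.0003, 0.9549, 0.2969, -0.0765], [-0.0013, -0.2969, 0.9549, -0.117], [0.0, 0.0, 0.0, 1.0]] (384, 512, 3)
```

View pics/w1.png

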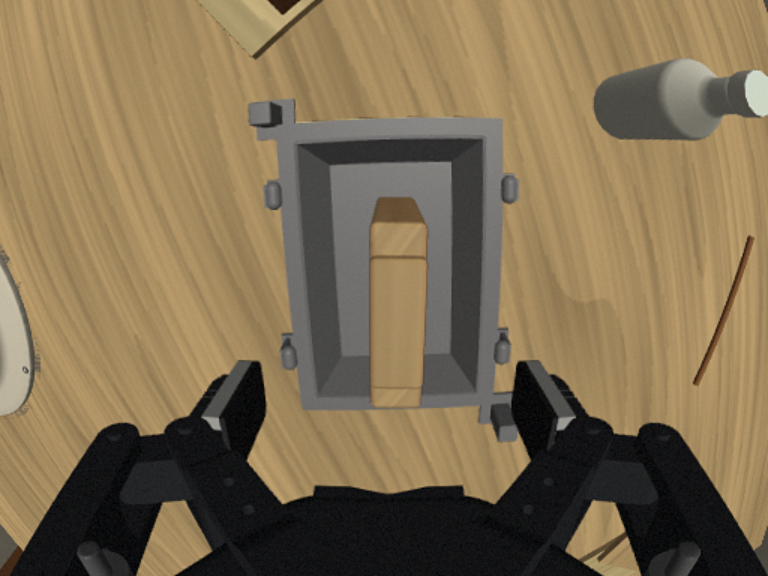

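Wrist view: the yoke crown is centred at about (398,313) in the 1.5x picture, the tray post at bottom right (505,420), and the stack post at upper left (265,114).

```bash
cat >> h.py <<'E'
def wray(p,uv,z):
    K=np.array(p["mtx"]);x=(uv[0]-K[0,2])/K[0,0];y=(uv[1]-K[1,2])/K[1,1];th=np.hypot(x,y)
    d=np.array([np.sin(th)*x/th,np.sin(th)*y/th,np.cos(th)])
    o=p["o"];H=np.array(p["hand_eye"]);q=np.array(o["eef_rot"]);M=Rot.from_quat(q[[1,2,3,0]]).as_matrix()
    C=M@H[:3,3]+np.array(o["ee_pos"]);D=M@H[:3,:3]@d
    return C+(z-C[2])/D[2]*D
E
python3 - <<'E'
from h import *
p=load("w1")
w=lambda x,y,z:wray(p,((x+.5)/1.5-.5,(y+.5)/1.5-.5),z)
P=np.array([w(371,222,.167),w(427,222,.167),w(421,405,.167),w(371,405,.167)])
print(P,[np.linalg.norm(P[i]-P[(i+1)%4]) for i in range(4)],P.mean(0))
d=P[0]-P[3]+P[1]-P[2];print(np.degrees(np.arctan2(d[1],d[0])))
Q=np.array([w(276,125,.08),w(502,119,.08),w(303,409,.08)]);print(Q,(Q[1]+Q[2])/2,np.linalg.norm(Q[0]-Q[1]),np.linalg.norm(Q[0]-Q[2]))
d=Q[0]-Q[2];print(np.degrees(np.arctan2(d[1],d[0])));
E
```

```text
[[ 0.54353032 -0.06294211  0.167     ]
 [ 0.56591681 -0.07100334  0.167     ]
 [ 0.53490741 -0.15553506  0.167     ]
 [ 0.51173633 -0.14705401  0.167     ]] [np.float64(0.02379365879409971), np.float64(0.09003995956853293), np.float64(0.024674426447680385), np.float64(0.08992035196727775)] [ 0.53902272 -0.10913363  0.167     ]
69.5745192899361
[[ 0.50175271  0.00355352  0.08      ]
 [ 0.63383656 -0.04031776  0.08      ]
 [ 0.44002587 -0.18533161  0.08      ]] [ 0.53693122 -0.11282468  0.08      ] 0.13917914206152018 0.19871535890415362
71.90283420491619
```

Emit:
{"method": "apply_moves", "body": {
  "motion": [
    [[0.003,0,0.05,0],[0.006,0,0.1,0],[0.006,0,0.14,0],[0.006,0,0.17,0],[0.006,0,0.186,0],[0.006,0,0.186,0]]
  ]
}}

```text
time: 3.07
ee_pos: [0.5373, -0.1121, 0.1646]
eef_rot: [-0.001, 0.985, -0.174, -0.001]
force: [0.2, 0.0, -0.5]
gripper_width: 0.0855
```

Emit:
{"method": "apply_moves", "body": {
  "motion": [
    [[0,0,0,0],[0,0,0,0],[0,0,0,0],[0,0,0,0],[0,0,0,0],[0,0,0,0],[0,0,0,0],[0,0,0,0]]
  ],
  "jaw": -1,
  "newtons": 40
}}

```text
time: 3.73
ee_pos: [0.5377, -0.1122, 0.1652]
eef_rot: [-0.001, 0.985, -0.174, -0.0]
force: [-0.8, -0.6, 6.3]
gripper_width: 0.025
```

Run:
```python
from h import *
from plant import bot
plan([.4925,.209,.34],-69)
p=bot.read_camera("side");cv2.imwrite("pics/s2.png",cv2.resize(p["pixels"][180:350,150:350,::-1],None,fx=3.5,fy=3.5))
```

```text
t 3.73 tcp [ 0.5377 -0.1122  0.1652] yaw -20.05 tilt [-0.     0.001 -1.   ] F [-0.8 -0.6  6.3] w 0.025
fractions [-0.3816 -0.7161 -0.4359] turn 0.2719 rows>= 8.8
```

View pics/s2.png

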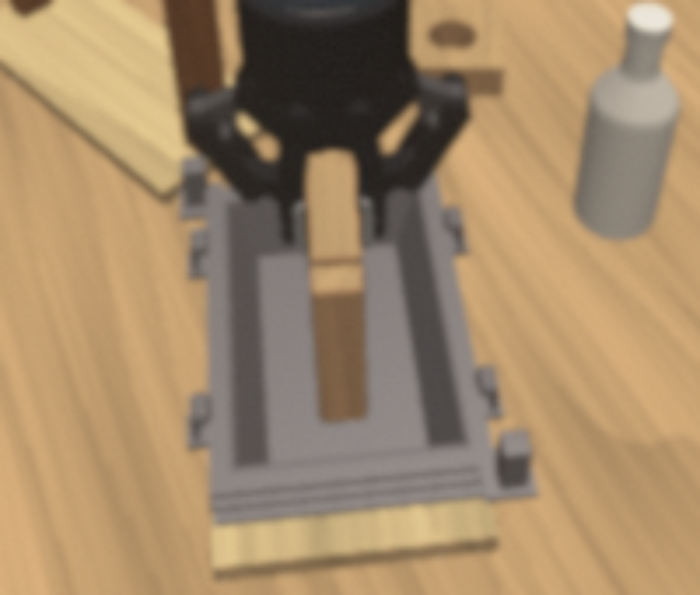

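Emit:
{"method": "apply_moves", "body": {
  "motion": [
    [[0,0,-0.03,0],[0,0,-0.06,0],[0,0,-0.12,0],[0,0,-0.2,0],[0,0,-0.3,0],[0,0,-0.4,0],[0,0,-0.44,0],[0,0,-0.44,0]]
  ]
}}

```text
time: 4.45
ee_pos: [0.5391, -0.1128, 0.3458]
eef_rot: [-0.0, 0.985, -0.174, 0.004]
force: [0.1, -0.2, -1.5]
gripper_width: 0.0256
```

Run:
```python
from h import *
from plant import bot
plan([.4925,.209,.34],-69)
for c in ("side","top"):
    p=bot.read_camera(c);pickle.dump(p,open(f"pics/{c}3.pkl","wb"));cv2.imwrite(f"pics/{c}3.png",cv2.resize(p["pixels"][:,:,::-1],None,fx=1.5,fy=1.5))
o=bot.get_obs();p=bot.read_camera("wrist");p["o"]=o;pickle.dump(p,open("pics/w3.pkl","wb"));cv2.imwrite(f"pics/w3.png",cv2.resize(p["pixels"][:,:,::-1],None,fx=1.5,fy=1.5))
```

```text
t 4.45 tcp [ 0.5391 -0.1128  0.3458] yaw -20.04 tilt [ 0.007 -0.001 -1.   ] F [ 0.1 -0.2 -1.5] w 0.0256
fractions [-0.3852 -0.7157  0.0128] turn 0.272 rows>= 7.8
```

View pics/side3.png

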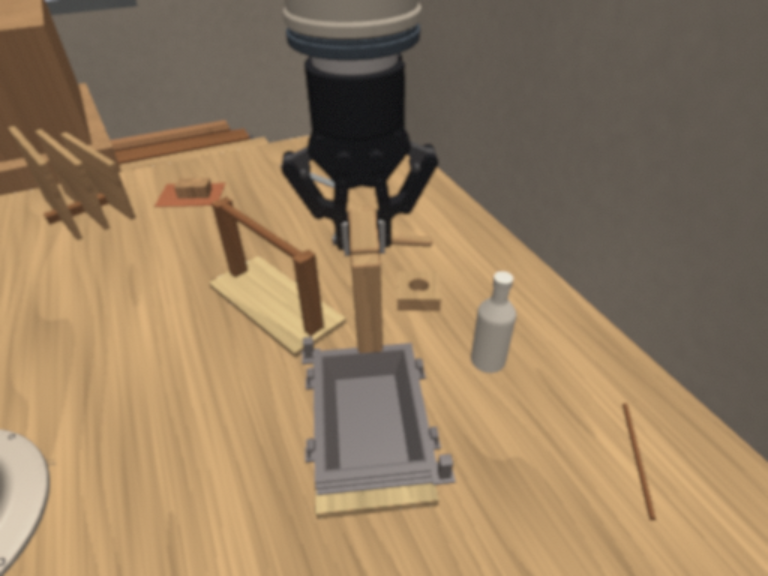

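View pics/w3.png

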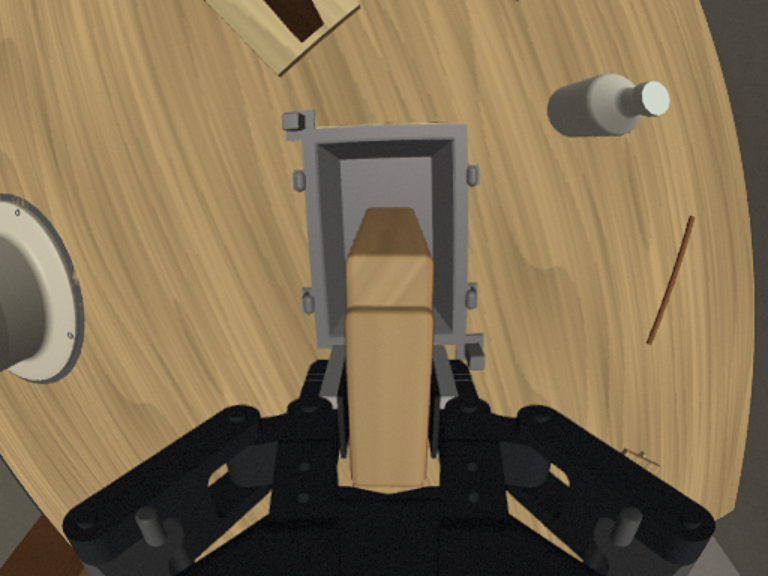

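Run:
```python
from h import *
p=load("w3");o=p["o"];tc=np.array(o["ee_pos"]);q=np.array(o["eef_rot"]);M=Rot.from_quat(q[[1,2,3,0]]).as_matrix()
w=lambda x,y,z:M.T@(wray(p,((x+.5)/1.5-.5,(y+.5)/1.5-.5),z)-tc)
for h in (-.008,-.004,0,.004):
    P=np.array([w(347,255,tc[2]+h),w(433,255,tc[2]+h),w(425,488,tc[2]+h),w(355,488,tc[2]+h)])
    print(h,np.round(P.mean(0),4),[round(np.linalg.norm(P[i]-P[(i+1)%4]),4) for i in range(4)])
```

```text
-0.008 [ 0.0001 -0.0026  0.008 ] [np.float64(0.0248), np.float64(0.0884), np.float64(0.0261), np.float64(0.0883)]
-0.004 [ 0.0001 -0.005   0.004 ] [np.float64(0.0241), np.float64(0.0856), np.float64(0.0253), np.float64(0.0855)]
0 [ 0.0001 -0.0073  0.    ] [np.float64(0.0233), np.float64(0.0827), np.float64(0.0244), np.float64(0.0827)]
0.004 [ 0.0001 -0.0097 -0.004 ] [np.float64(0.0225), np.float64(0.0799), np.float64(0.0236), np.float64(0.0798)]
```

View pics/top3.png

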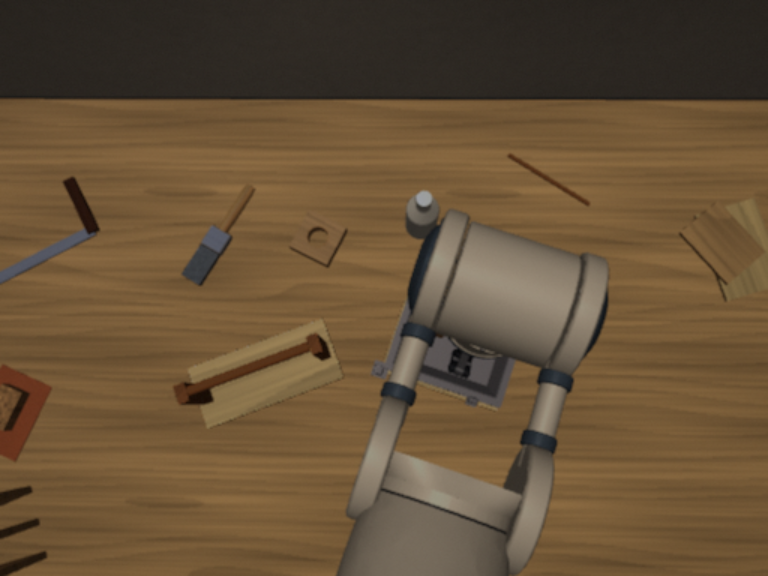

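Emit:
{"method": "apply_moves", "body": {
  "motion": [
    [[-0.03,-0.05,0,0.02],[-0.07,-0.13,0,0.05],[-0.11,-0.21,0,0.085],[-0.15,-0.29,0,0.115],[-0.2,-0.37,0,0.145],[-0.24,-0.45,0,0.18],[-0.29,-0.53,0.005,0.21],[-0.33,-0.61,0.01,0.24],[-0.36,-0.67,0.013,0.26],[-0.388,-0.711,0.013,0.272],[-0.388,-0.711,0.013,0.272],[-0.388,-0.711,0.013,0.272]]
  ]
}}

```text
time: 5.6
ee_pos: [0.488, 0.2088, 0.334]
eef_rot: [0.001, 0.825, -0.565, -0.002]
force: [0.8, -0.4, -0.4]
gripper_width: 0.0252
```

Run:
```python
from h import *
from plant import bot
plan([.4902,.2081,.197],-69)
for c in ("side","top"):
    p=bot.read_camera(c);pickle.dump(p,open(f"pics/{c}4.pkl","wb"));cv2.imwrite(f"pics/{c}4.png",cv2.resize(p["pixels"][:,:,::-1],None,fx=1.5,fy=1.5))
o=bot.get_obs();p=bot.read_camera("wrist");p["o"]=o;pickle.dump(p,open("pics/w4.pkl","wb"));cv2.imwrite(f"pics/w4.png",cv2.resize(p["pixels"][:,:,::-1],None,fx=1.5,fy=1.5))
```

```text
t 5.6 tcp [0.488  0.2088 0.334 ] yaw -68.87 tilt [-0.004  0.001 -1.   ] F [ 0.8 -0.4 -0.4] w 0.0252
fractions [ 0.0043 -0.0058  0.3425] turn 0.0007 rows>= 3.3
```

View pics/side4.png

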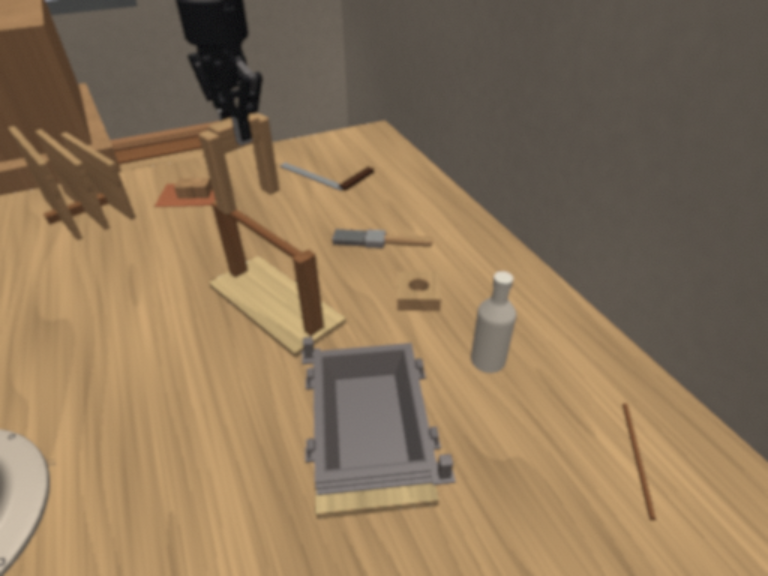

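View pics/w4.png

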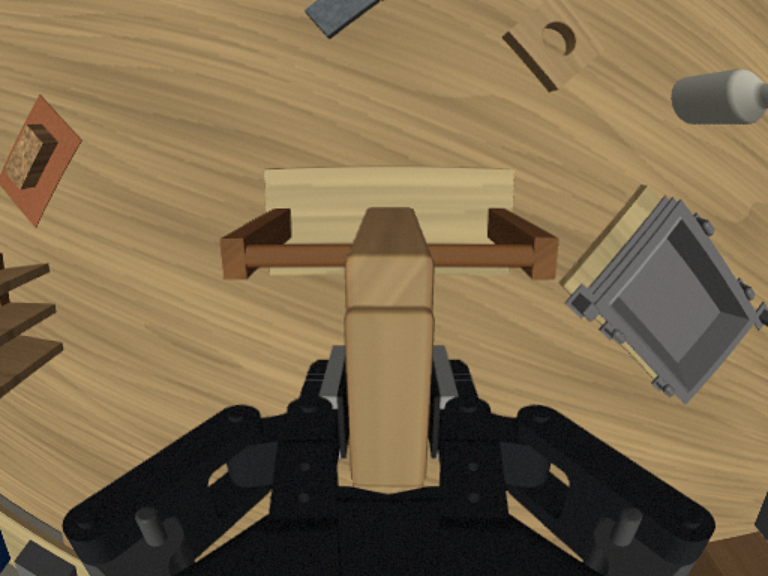

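Run:
```python
from h import *
p=load("w4");w=lambda x,y,z:wray(p,((x+.5)/1.5-.5,(y+.5)/1.5-.5),z)
A=w(234,258,.165);B=w(546,257,.165);print(A,B,(A+B)/2,np.linalg.norm(A-B),np.degrees(np.arctan2(*(A-B)[1::-1])))
print(w(390,255,.165))
```

```text
[0.45591231 0.30983165 0.165     ] [0.53365394 0.10948245 0.165     ] [0.49478313 0.20965705 0.165     ] 0.21490361138166195 111.20777948000216
[0.49557782 0.21008436 0.165     ]
```

Emit:
{"method": "apply_moves", "body": {
  "motion": [
    [[0.002,-0.004,0.04,0.001],[0.004,-0.008,0.09,0.001],[0.004,-0.008,0.15,0.001],[0.004,-0.008,0.21,0.001],[0.004,-0.008,0.26,0.001],[0.004,-0.008,0.29,0.001],[0.004,-0.008,0.305,0.001],[0.004,-0.008,0.305,0.001]]
  ]
}}

```text
time: 6.42
ee_pos: [0.4917, 0.2062, 0.2117]
eef_rot: [0.001, 0.823, -0.568, -0.002]
force: [-0.8, -0.6, -1.6]
gripper_width: 0.0254
```

Run:
```python
from h import *
from plant import bot
plan([.4915,.2086,.2],-69)
p=bot.read_camera("side");cv2.imwrite("pics/s5.png",cv2.resize(p["pixels"][80:240,90:290,::-1],None,fx=3.5,fy=3.5,interpolation=cv2.INTER_CUBIC))
```

```text
t 6.42 tcp [0.4917 0.2062 0.2117] yaw -69.24 tilt [-0.005  0.    -1.   ] F [-0.8 -0.6 -1.6] w 0.0254
fractions [-0.0058 -0.0018  0.0294] turn -0.0013 rows>= 0.3
```

View pics/s5.png

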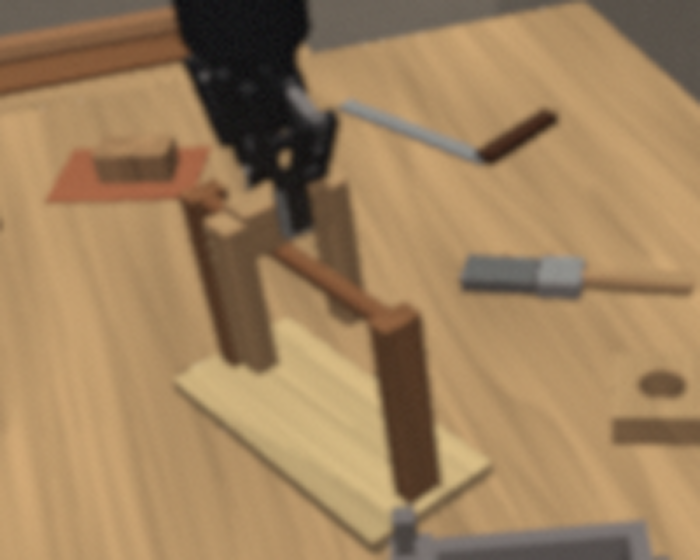

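Emit:
{"method": "apply_moves", "body": {
  "motion": [
    [[0,0,0.006,0],[0,0,0.012,0],[0,0,0.018,0],[0,0,0.022,0],[0,0,0.022,0]]
  ]
}}

```text
time: 6.88
ee_pos: [0.492, 0.2065, 0.2039]
eef_rot: [0.001, 0.823, -0.568, -0.002]
force: [-0.6, -1.1, -1.1]
gripper_width: 0.0253
```

Emit:
{"method": "apply_moves", "body": {
  "motion": [
    [[0,0,0.006,0],[0,0,0.01,0],[0,0,0.01,0]]
  ]
}}

```text
time: 7.13
ee_pos: [0.4918, 0.2065, 0.1995]
eef_rot: [0.001, 0.823, -0.568, -0.002]
force: [-0.3, 0.2, -1.0]
gripper_width: 0.0254
```

Emit:
{"method": "apply_moves", "body": {
  "motion": [
    [[0,0,0.005,0],[0,0,0.008,0],[0,0,0.008,0]]
  ]
}}

```text
time: 7.38
ee_pos: [0.492, 0.2066, 0.1971]
eef_rot: [0.001, 0.823, -0.568, -0.001]
force: [-4.4, -0.3, 14.2]
gripper_width: 0.0254
```

Emit:
{"method": "apply_moves", "body": {
  "motion": [
    [[0,0,-0.002,0],[0,0,-0.002,0]]
  ]
}}

```text
time: 7.55
ee_pos: [0.4921, 0.2066, 0.1981]
eef_rot: [0.0, 0.823, -0.568, -0.001]
force: [-0.2, 0.8, -0.8]
gripper_width: 0.0253
```

Run:
```python
from h import *
from plant import bot
plan([.4915,.2086,.2],-69)
p=bot.read_camera("side");cv2.imwrite("pics/s6.png",cv2.resize(p["pixels"][110:240,120:260,::-1],None,fx=4.5,fy=4.5,interpolation=cv2.INTER_CUBIC))
```

```text
t 7.55 tcp [0.4921 0.2066 0.1981] yaw -69.22 tilt [-0.003  0.001 -1.   ] F [-0.2  0.8 -0.8] w 0.0253
fractions [-0.0052 -0.0003 -0.0048] turn -0.0012 rows>= 0.1
```

View pics/s6.png

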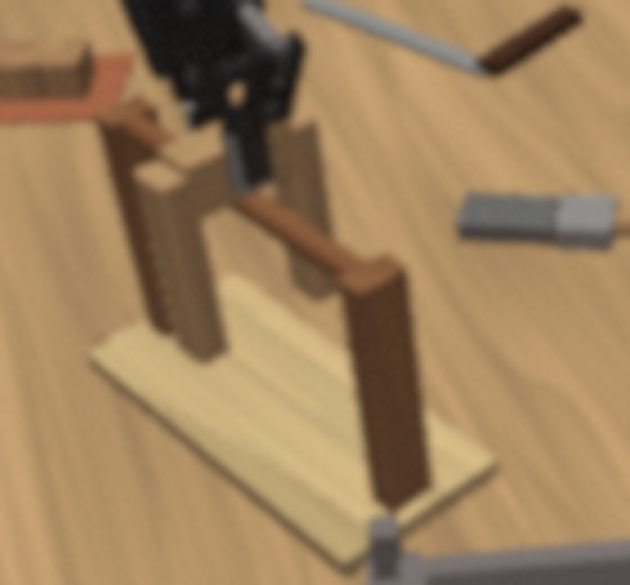

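The yoke straddles the dowel and its crown sits at the rail top, so I'll release it.

Emit:
{"method": "apply_moves", "body": {
  "motion": [
    [[0,0,0,0],[0,0,0,0],[0,0,0,0],[0,0,0,0],[0,0,0,0],[0,0,0,0],[0,0,0,0]]
  ],
  "jaw": 0.3
}}

```text
time: 8.18
ee_pos: [0.4921, 0.2066, 0.1979]
eef_rot: [0.0, 0.823, -0.568, -0.001]
force: [0.1, -0.1, 0.2]
gripper_width: 0.056
```

Emit:
{"method": "apply_moves", "body": {
  "motion": [
    [[0,0,-0.02,0],[0,0,-0.05,0],[0,0,-0.1,0],[0,0,-0.16,0],[0,0,-0.23,0],[0,0,-0.3,0],[0,0,-0.3,0]]
  ]
}}

```text
time: 8.77
ee_pos: [0.4942, 0.207, 0.3236]
eef_rot: [-0.003, 0.823, -0.568, 0.001]
force: [0.6, 0.3, 0.0]
gripper_width: 0.0556
```

Run:
```python
from h import *
from plant import bot
plan([.575,-.237,.22],-18.3)
p=bot.read_camera("side");cv2.imwrite("pics/s7.png",cv2.resize(p["pixels"][110:240,120:260,::-1],None,fx=4.5,fy=4.5,interpolation=cv2.INTER_CUBIC))
o=bot.get_obs();p=bot.read_camera("wrist");p["o"]=o;pickle.dump(p,open("pics/w7.pkl","wb"));cv2.imwrite(f"pics/w7.png",cv2.resize(p["pixels"][:,:,::-1],None,fx=1.5,fy=1.5))
```

```text
t 8.77 tcp [0.4942 0.207  0.3236] yaw -69.22 tilt [ 0.005  0.003 -1.   ] F [0.6 0.3 0. ] w 0.0556
fractions [1.1099 0.2064 0.2565] turn -0.2829 rows>= 11.1
```

View pics/s7.png

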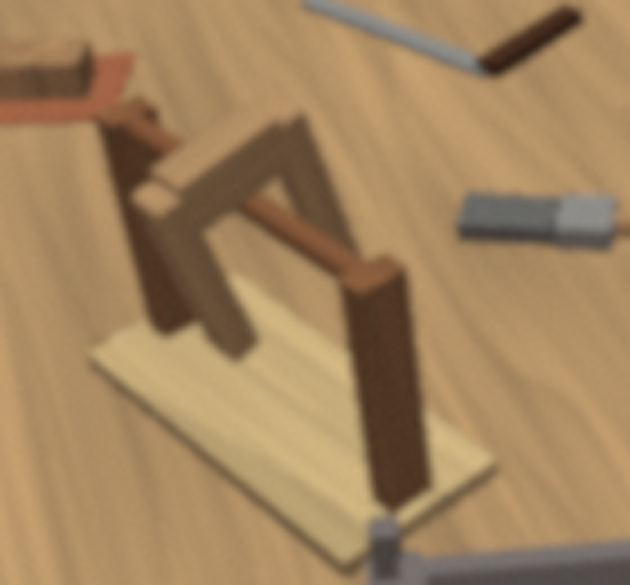

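View pics/w7.png

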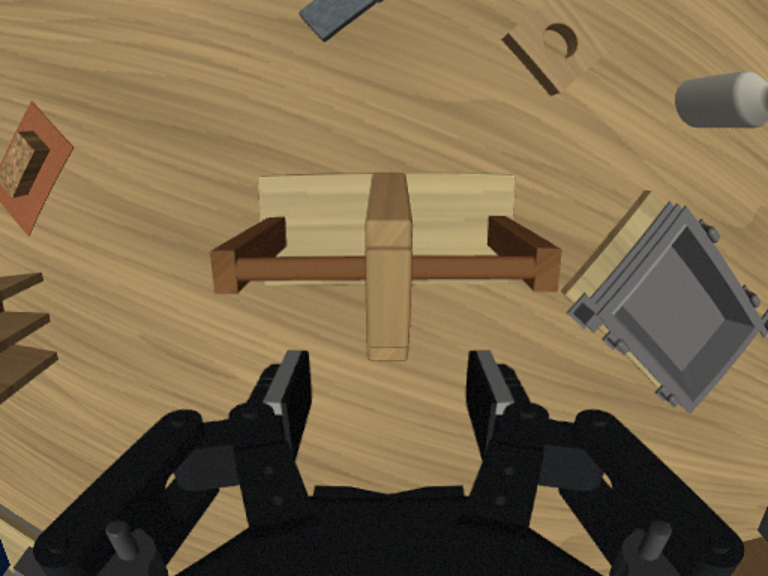

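The yoke is hanging on the rail but looks tilted about the dowel. It may still be rocking, so I'll check it again after moving off. Next I go to the tray post.

Emit:
{"method": "apply_moves", "body": {
  "motion": [
    [[0.05,0.01,0.0,-0.01],[0.12,0.02,0.0,-0.03],[0.2,0.04,0.0,-0.06],[0.29,0.055,0.0,-0.09],[0.38,0.07,0.0,-0.12],[0.47,0.085,0.0,-0.15],[0.56,0.105,0.0,-0.18],[0.65,0.12,0.02,-0.21],[0.74,0.14,0.05,-0.24],[0.83,0.155,0.09,-0.27],[0.91,0.17,0.13,-0.283],[0.97,0.18,0.15,-0.283]]
  ]
}}

```text
time: 9.87
ee_pos: [0.562, -0.184, 0.2558]
eef_rot: [-0.001, 0.987, -0.158, -0.002]
force: [0.5, -0.5, -0.5]
gripper_width: 0.0556
```

Run:
```python
from h import *
from plant import bot
plan([.5757,-.2372,.18],-18.2)
p=bot.read_camera("side");cv2.imwrite("pics/s8.png",cv2.resize(p["pixels"][100:240,120:260,::-1],None,fx=4.2,fy=4.2,interpolation=cv2.INTER_CUBIC))
```

```text
t 9.87 tcp [ 0.562  -0.184   0.2558] yaw -18.17 tilt [-0.004  0.003 -1.   ] F [ 0.5 -0.5 -0.5] w 0.0556
fractions [0.0747 0.1161 0.1889] turn 0.0002 rows>= 2.2
```

View pics/s8.png

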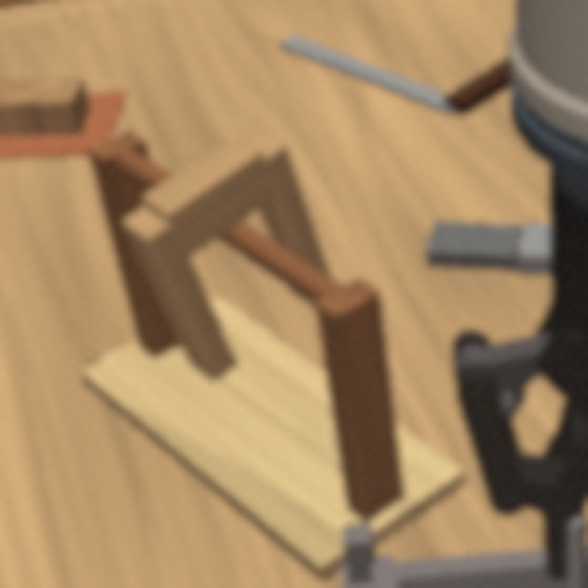

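Run:
```python
from h import *
from plant import bot
p=bot.read_camera("side");pickle.dump(p,open("pics/side9.pkl","wb"));print(p["shot"] if "shot" in p else "")
img=p["pixels"][:,:,::-1].copy()
crop(img,145,120,225,200,8,"pics/s9.png",10)
p=bot.read_camera("top");pickle.dump(p,open("pics/top9.pkl","wb"));crop(p["pixels"][:,:,::-1].copy(),110,190,240,290,6,"pics/t9.png",20)
```

```text
16
```

View pics/s9.png

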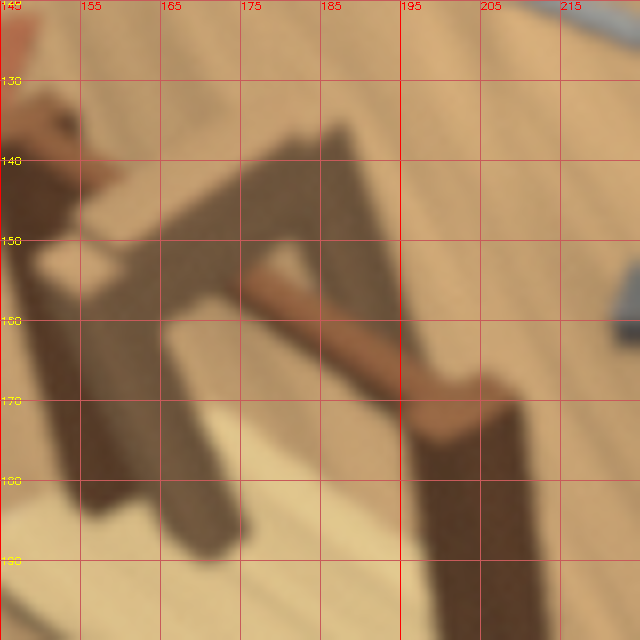

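View pics/t9.png

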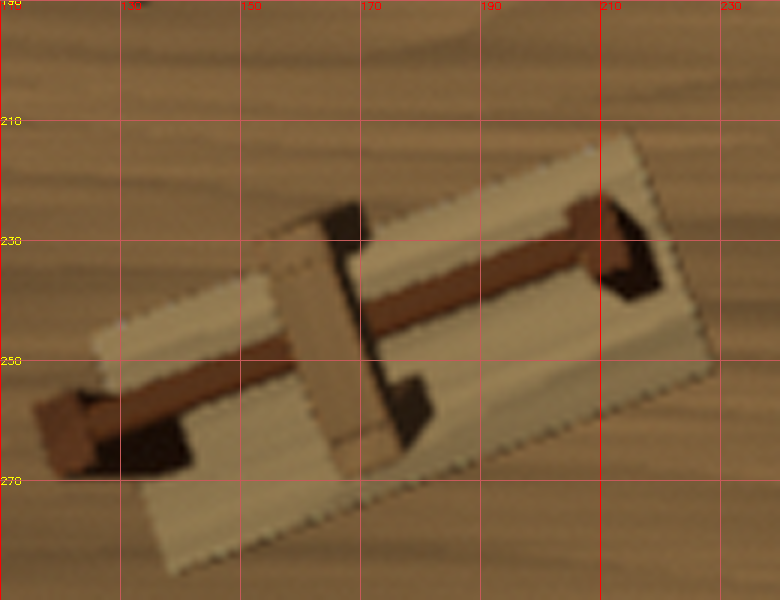

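```bash
cat > fy.py <<'E'
from h import *
S=load("side9");T=load("top9")
s=lambda u,v:(u-.4,v-.4); t=lambda x,y:(110+x/6-.4,190+y/6-.4)
obs=[(S,(-48,-13,17),s(155.5,157.5)),(S,(-48,-13,-103),s(170.5,190)),(S,(-28,-13,-103),s(176,185.5)),(S,(48,-13,17),s(188.3,135.5)),
(T,(48,13,17),t(253,243)),(T,(48,-13,17),t(322,222)),(T,(-48,-13,17),t(404,450)),(T,(-48,13,17),t(343,481))]
rc=np.array([.4938,.2095,.165]);
def W(q,X):
    # q: along rail, off x, z, yaw, tilt about rail y, roll
    M=Rot.from_euler("ZYX",[q[3],q[4],q[5]]).as_matrix()
    b=np.radians(21.1);xr=np.array([np.cos(b),np.sin(b),0]);yr=np.array([-np.sin(b),np.cos(b),0])
    return rc+xr*q[1]+yr*q[0]+[0,0,q[2]]+M@(np.array(X)/1000)
f=lambda q:np.concatenate([proj(p,W(q,X))[0]-u for p,X,u in obs])
r=least_squares(f,[0,0,.017,np.radians(21),0,0],loss="soft_l1")
print("along,off,z(mm)",r.x[:3]*1000,"yaw,tilt,roll deg",np.degrees(r.x[3:]));print(np.round(f(r.x).reshape(-1,2),1).tolist())
E
python3 fy.py
```

```text
along,off,z(mm) [ 3.32542111 -3.64554237  6.39057212] yaw,tilt,roll deg [ 20.17928824 -12.2235649    7.32345177]
[[-0.3, 1.1], [-0.5, 0.3], [0.2, -0.0], [-0.0, -0.9], [0.0, -0.5], [-0.3, -1.0], [0.5, 0.9], [-0.3, -0.2]]
```

The yoke has settled at about 12° of tilt on the dowel. It is stable and straddling, because its mass centre lies only about 14 mm below the contact. I'll continue with the post.

Emit:
{"method": "apply_moves", "body": {
  "motion": [
    [[0.03,0.05,0.05,0],[0.06,0.09,0.11,0],[0.075,0.116,0.16,0],[0.075,0.116,0.189,0],[0.075,0.116,0.189,0]]
  ]
}}

```text
time: 10.43
ee_pos: [0.5745, -0.2348, 0.1784]
eef_rot: [-0.002, 0.987, -0.16, -0.004]
force: [-0.4, 0.2, 0.5]
gripper_width: 0.0556
```

Run:
```python
from h import *
from plant import bot
plan([.5757,-.2372,.111],-18.2)
o=bot.get_obs();p=bot.read_camera("wrist");p["o"]=o;pickle.dump(p,open("pics/w10.pkl","wb"));crop(p["pixels"][:,:,::-1].copy(),180,60,340,320,3,"pics/w10.png",20)
```

```text
t 10.43 tcp [ 0.5745 -0.2348  0.1784] yaw -18.44 tilt [-0.007  0.005 -1.   ] F [-0.4  0.2  0.5] w 0.0556
fractions [0.0061 0.0052 0.1684] turn -0.0013 rows>= 1.6
```

View pics/w10.png

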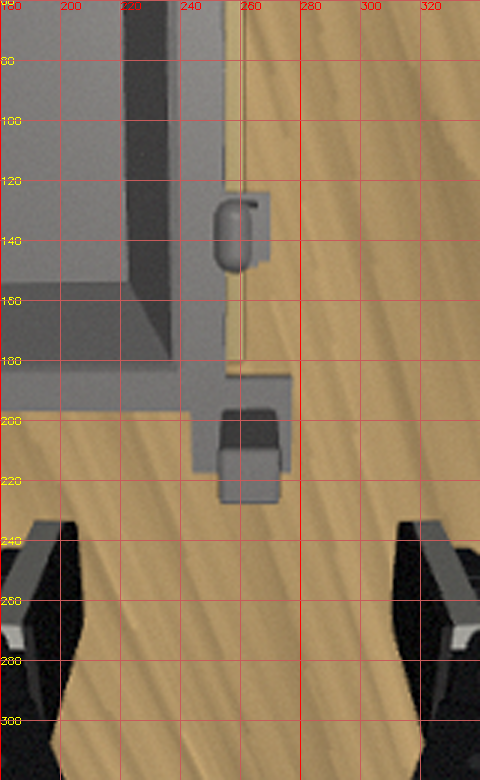

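Run:
```python
from h import *
p=load("w10");a=wray(p,(262.7,218),.1105);print(a, np.linalg.norm(wray(p,(252.7,218),.1105)-wray(p,(273.7,218),.1105)),np.linalg.norm(wray(p,(263,209.5),.1105)-wray(p,(263,227.5),.1105)))
# at ear base z .08 : outer ear corners
o=p["o"];q=np.array(o["eef_rot"]);M=Rot.from_quat(q[[1,2,3,0]]).as_matrix()
d=M.T@(np.array([a[0],a[1],.111])-np.array(o["ee_pos"]));print(d/.4,d)
```

```text
[ 0.57601952 -0.23590772  0.1105    ] 0.01414027011695814 0.013158864019550957
[0.00586433 0.00184165 0.16843117] [0.00234573 0.00073666 0.06737247]
```

Emit:
{"method": "apply_moves", "body": {
  "motion": [
    [[0.006,0.003,0.04,0],[0.006,0.003,0.08,0],[0.006,0.003,0.12,0],[0.006,0.003,0.15,0],[0.006,0.003,0.167,0],[0.006,0.003,0.167,0]]
  ]
}}

```text
time: 10.98
ee_pos: [0.5763, -0.2355, 0.1129]
eef_rot: [-0.002, 0.987, -0.16, -0.004]
force: [-0.5, 0.1, -0.5]
gripper_width: 0.0556
```

Emit:
{"method": "apply_moves", "body": {
  "motion": [
    [[0,0,0,0],[0,0,0,0],[0,0,0,0],[0,0,0,0],[0,0,0,0],[0,0,0,0],[0,0,0,0],[0,0,0,0]]
  ],
  "jaw": -1,
  "newtons": 20
}}

```text
time: 11.65
ee_pos: [0.5768, -0.2357, 0.1137]
eef_rot: [-0.002, 0.987, -0.16, -0.003]
force: [-0.5, 1.2, 6.8]
gripper_width: 0.0136
```

Run:
```python
from h import *
from plant import bot
plan([.576,-.2362,.111],-18.2)
p=bot.read_camera("side");pickle.dump(p,open("pics/side11.pkl","wb"));crop(p["pixels"][:,:,::-1].copy(),195,205,315,345,4.2,"pics/s11.png",20)
```

```text
t 11.65 tcp [ 0.5768 -0.2357  0.1137] yaw -18.37 tilt [-0.005  0.005 -1.   ] F [-0.5  1.2  6.8] w 0.0136
fractions [-0.0015  0.0019  0.0066] turn -0.001 rows>= 0.1
```

View pics/s11.png

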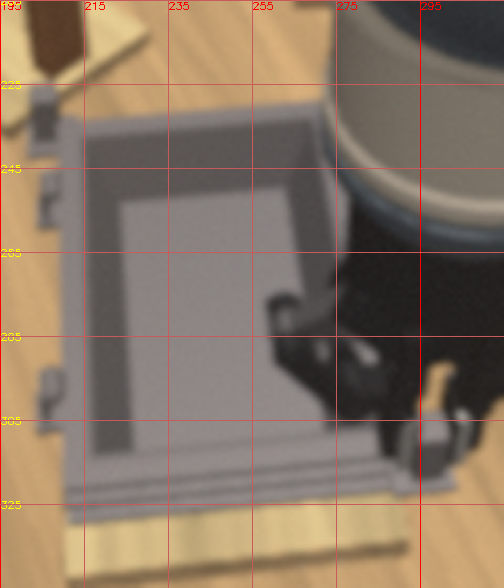

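Emit:
{"method": "apply_moves", "body": {
  "motion": [
    [[0,0,-0.003,0],[0,0,-0.006,0],[0,0,-0.009,0],[0,0,-0.012,0],[0,0,-0.015,0],[0,0,-0.015,0]]
  ]
}}

```text
time: 12.2
ee_pos: [0.5769, -0.2357, 0.1198]
eef_rot: [-0.002, 0.987, -0.16, -0.003]
force: [-0.9, 0.2, -1.6]
gripper_width: 0.0136
```

Emit:
{"method": "apply_moves", "body": {
  "motion": [
    [[0,-0.001,-0.004,0],[0,-0.001,-0.008,0],[0,-0.002,-0.012,0],[0,-0.003,-0.016,0],[0,-0.003,-0.02,0],[0,-0.003,-0.02,0]]
  ]
}}

```text
time: 12.7
ee_pos: [0.5775, -0.2347, 0.1283]
eef_rot: [-0.002, 0.987, -0.16, -0.003]
force: [-0.5, -0.3, 0.3]
gripper_width: 0.0129
```

Run:
```python
from h import *
from plant import bot
plan([.576,-.2362,.111],-18.2)
p=bot.read_camera("side");pickle.dump(p,open("pics/side12.pkl","wb"));crop(p["pixels"][:,:,::-1].copy(),195,205,315,345,4.2,"pics/s12.png",20)
o=bot.get_obs();p=bot.read_camera("wrist");p["o"]=o;pickle.dump(p,open("pics/w12.pkl","wb"));cv2.imwrite("pics/w12.png",cv2.resize(p["pixels"][:,:,::-1],None,fx=1.5,fy=1.5))
```

```text
t 12.7 tcp [ 0.5775 -0.2347  0.1283] yaw -18.37 tilt [-0.005  0.004 -1.   ] F [-0.5 -0.3  0.3] w 0.0129
fractions [-0.002   0.0048  0.0433] turn -0.0009 rows>= 0.4
```

View pics/s12.png

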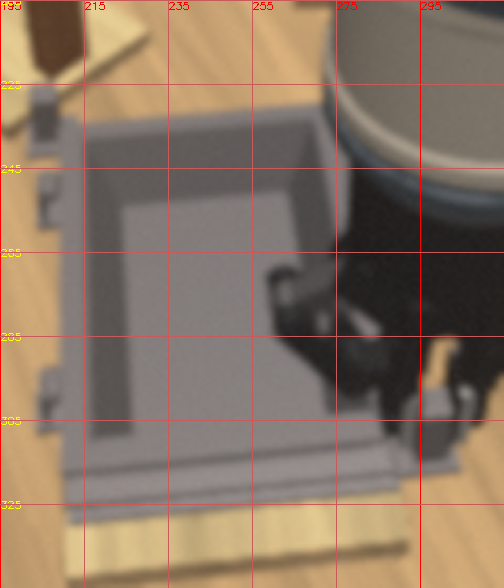

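View pics/w12.png

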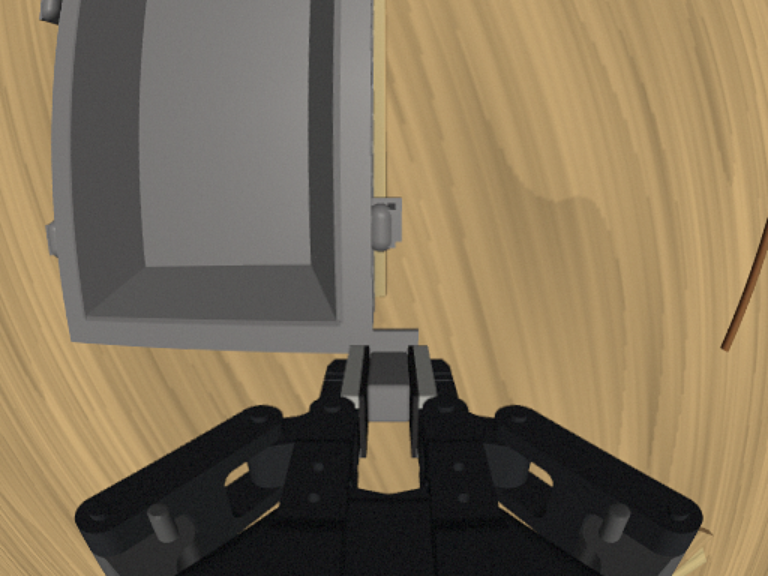

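The post corner is up about 14 mm with the far end still seated: its rim corner at (210,233) hasn't moved and the far ridges are still over the rim. I'll grip hard now so the tilt stays small, then lift.

Emit:
{"method": "apply_moves", "body": {
  "motion": [
    [[0,0,0,0],[0,0,0,0],[0,0,0,0],[0,0,0,0],[0,0,-0.004,0],[0,0,-0.008,0],[0,0,-0.012,0],[0,0,-0.016,0],[0,0,-0.02,0],[0,0,-0.02,0]]
  ],
  "jaw": -1,
  "newtons": 100
}}

```text
time: 13.63
ee_pos: [0.5776, -0.2348, 0.1365]
eef_rot: [-0.002, 0.987, -0.16, -0.003]
force: [-0.4, 0.9, -0.8]
gripper_width: 0.0117
```

Run:
```python
from h import *
from plant import bot
plan([.576,-.2362,.111],-18.2);print(np.round(bot.get_obs()["ft_torque"],2))
p=bot.read_camera("side");pickle.dump(p,open("pics/side13.pkl","wb"));crop(p["pixels"][:,:,::-1].copy(),195,205,315,345,4.2,"pics/s13.png",20)
```

```text
t 13.63 tcp [ 0.5776 -0.2348  0.1365] yaw -18.38 tilt [-0.004  0.004 -1.   ] F [-0.4  0.9 -0.8] w 0.0117
fractions [-0.0024  0.0047  0.0637] turn -0.001 rows>= 0.6
[-0.11 -0.02  0.  ]
```

View pics/s13.png

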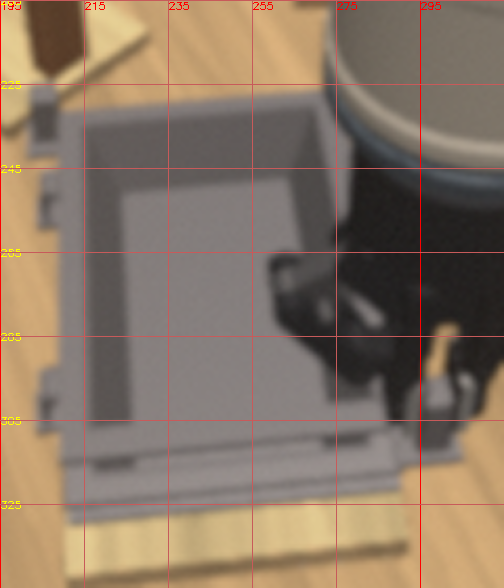

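Emit:
{"method": "apply_moves", "body": {
  "motion": [
    [[0,0,-0.01,0],[0,0,-0.025,0],[0,0,-0.05,0],[0,0,-0.09,0],[0,0,-0.13,0],[0,0,-0.18,0],[0,0,-0.23,0],[0,0,-0.27,0],[0,0,-0.3,0],[0,0,-0.315,0],[0,0,-0.32,0],[0,0,-0.32,0]]
  ]
}}

```text
time: 14.68
ee_pos: [0.5782, -0.2353, 0.2647]
eef_rot: [-0.002, 0.987, -0.16, -0.002]
force: [0.4, 0.2, -1.2]
gripper_width: 0.0115
```

Run:
```python
from h import *
from plant import bot
plan([.576,-.2362,.26],-18.2);o=bot.get_obs();print(np.round(o["ft_torque"],2))
for c in ("side","top"):
    p=bot.read_camera(c);pickle.dump(p,open(f"pics/{c}14.pkl","wb"));cv2.imwrite(f"pics/{c}14.png",cv2.resize(p["pixels"][:,:,::-1],None,fx=1.5,fy=1.5))
    for n in ("tray_mid","tray_far","tray_post","stack","yoke_grip"): print(c,n,[(np.round(d["position"],3).tolist(),round(d["p"],2)) for d in bot.look_for(p,n)[:2]])
```

```text
t 14.68 tcp [ 0.5782 -0.2353  0.2647] yaw -18.37 tilt [-0.004  0.004 -1.   ] F [ 0.4  0.2 -1.2] w 0.0115
fractions [-0.0044  0.0038  0.0119] turn -0.001 rows>= 0.1
[-0.19 -0.03  0.04]
side tray_mid [([0.533, -0.121, 0.205], 0.98)]
side tray_far [([0.537, -0.118, 0.205], 0.82)]
side tray_post [([0.533, -0.119, 0.207], 0.79), ([0.718, 0.296, 0.018], 0.48)]
side stack [([0.52, -0.162, 0.038], 0.79)]
side yoke_grip [([0.479, 0.198, 0.178], 0.75), ([0.717, 0.297, 0.017], 0.5)]
top tray_mid [([0.55, -0.096, 0.196], 0.84)]
top tray_far [([0.55, -0.094, 0.2], 0.95)]
top tray_post []
top stack [([0.482, -0.05, 0.068], 0.94)]
top yoke_grip [([0.483, 0.204, 0.197], 0.63)]
```

View pics/side14.png

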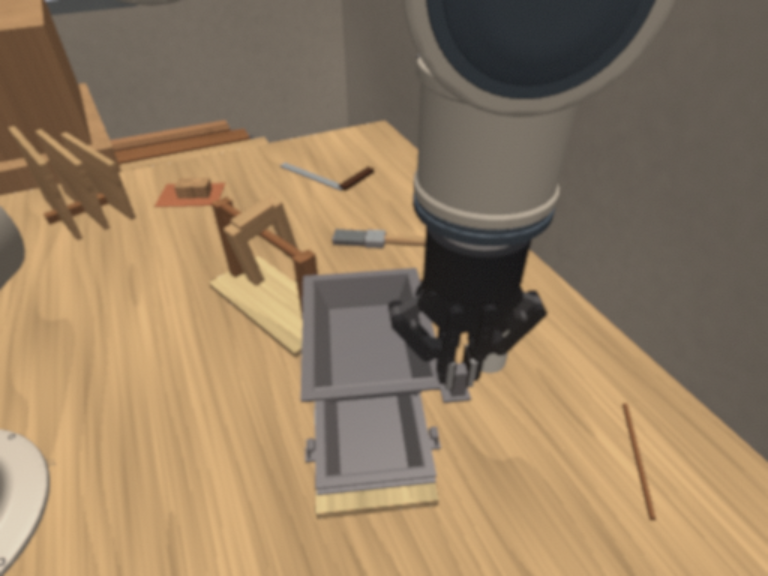

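View pics/top14.png

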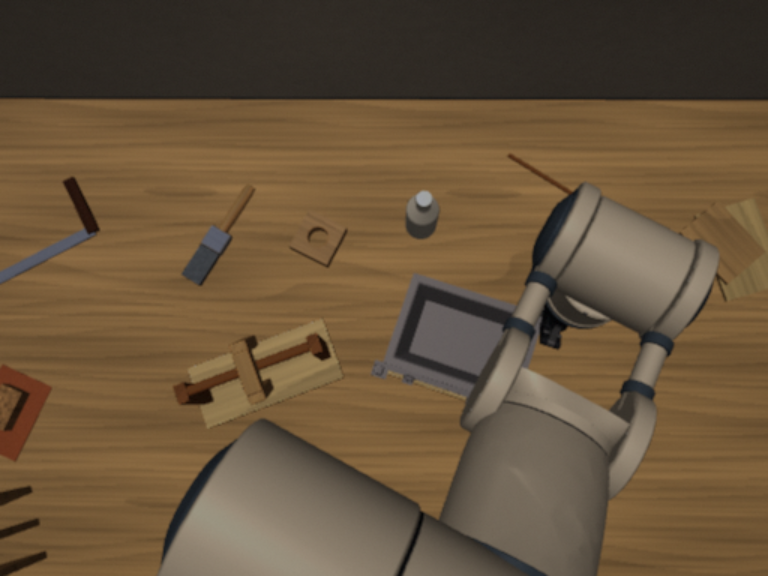

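The tray is up with the stack left behind. Checking its level, and that the stack and yoke have not moved.

Run:
```python
from h import *
from plant import bot
S=load("side14");T=load("top14")
s=lambda x,y:((x+.5)/1.5-.5,(y+.5)/1.5-.5)
obs=[(S,(-70,100,18),s(303,276)),(S,(70,100,18),s(417,270)),(S,(-70,-100,18),s(302,393)),(S,(76,-106,48.5),s(459,367)),(T,(70,100,18),s(417,276)),(T,(-70,100,18),s(384,361))]
def W(q,X): return q[:3]+Rot.from_euler("ZXY",q[3:]).as_matrix()@(np.array(X)/1000)
f=lambda q:np.concatenate([proj(p,W(q,X))[0]-u for p,X,u in obs])
r=least_squares(f,[.54,-.11,.2,-.32,0,0]);print(np.round(r.x[:3],4),np.degrees(r.x[3:]),np.round(r.fun.reshape(-1,2),1).tolist())
# stack shift: compare bases before/after
a=load("side3")["pixels"].astype(int);b=S["pixels"].astype(int)
print("stack diff",np.abs(a-b)[330:345,205:300].mean(), np.abs(a-b)[300:330,200:212].mean())
a=load("side9")["pixels"].astype(int);print("yoke diff",np.abs(a-b)[130:195,145:195].mean())
p=bot.read_camera("side");pickle.dump(p,open("pics/side15.pkl","wb"));print("tray still",np.abs(p["pixels"].astype(int)-b)[170:280,195:320].mean())
plan([.576,-.2362,.26],-18.2)
```

```text
[ 0.5369 -0.1163  0.2051] [-18.20828805  -5.78838117   3.05588628] [[-0.0, -0.6], [-0.9, 1.0], [-1.6, 0.9], [1.1, -0.5], [-0.9, -2.3], [0.5, 0.0]]
stack diff 4.167251461988304 4.128703703703704
yoke diff 2.155076923076923
tray still 1.278448484848485
t 15.33 tcp [ 0.5781 -0.2353  0.2642] yaw -18.38 tilt [-0.005  0.004 -1.   ] F [ 0.8 -0.3 -0.9] w 0.0118
fractions [-0.0043  0.0038  0.0106] turn -0.001 rows>= 0.1
```

Emit:
{"method": "apply_moves", "body": {
  "motion": [
    [[0,0,0,0],[0,0,0,0],[0,0,0,0],[0,0,0,0],[0,0,0,0],[0,0,0,0],[0,0,0,0],[0,0,0,0],[0,0,0,0],[0,0,0,0],[0,0,0,0],[0,0,0,0]]
  ],
  "jaw": -1,
  "newtons": 120
}}

```text
time: 16.33
ee_pos: [0.5781, -0.2353, 0.2642]
eef_rot: [-0.002, 0.987, -0.16, -0.003]
force: [0.8, 0.5, -1.4]
gripper_width: 0.0112
```

Run:
```python
from h import *
from plant import bot
plan([.576,-.2362,.26],-18.2)
p=bot.read_camera("side");pickle.dump(p,open("pics/side16.pkl","wb"))
a=load("side15")["pixels"];d=lambda x,y,r:cv2.phaseCorrelate(cv2.cvtColor(x,6 if 0 else cv2.COLOR_RGB2GRAY).astype(np.float32)[r],cv2.cvtColor(y,cv2.COLOR_RGB2GRAY).astype(np.float32)[r])
print("tray 15->16",d(a,p["pixels"],np.s_[175:275,195:280]))
print("base 3->16",d(load("side3")["pixels"],p["pixels"],np.s_[300:350,200:300]))
print("yoke 9->16",d(load("side9")["pixels"],p["pixels"],np.s_[125:200,140:195]))
crop(p["pixels"][:,:,::-1].copy(),190,170,320,350,3.3,"pics/s16.png",20)
```

```text
t 16.33 tcp [ 0.5781 -0.2353  0.2642] yaw -18.37 tilt [-0.005  0.004 -1.   ] F [ 0.8  0.5 -1.4] w 0.0112
fractions [-0.0043  0.0038  0.0106] turn -0.001 rows>= 0.1
tray 15->16 ((0.022792345364067046, 0.04015916323941582), 0.9905659929911296)
base 3->16 ((-0.12666104923657429, 0.0941143647095295), 0.5427787002563477)
yoke 9->16 ((0.0011062157384991167, 0.5272434600969262), 1.0070001534356012)
```

View pics/s16.png

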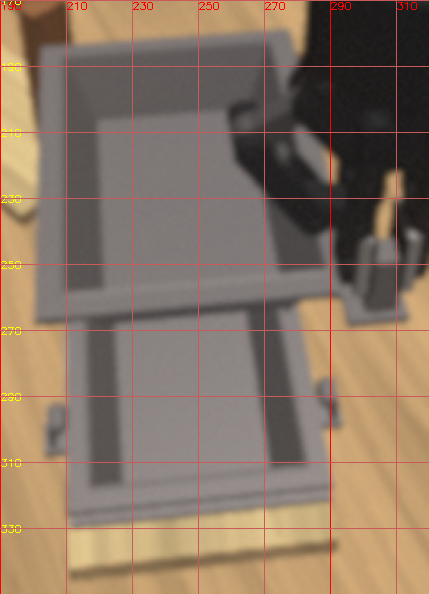

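Run:
```python
from h import *
from plant import bot
p=load("side16")
crop(p["pixels"][:,:,::-1].copy(),145,120,225,200,8,"pics/s17.png",10)
d=lambda x,y,r:cv2.phaseCorrelate(cv2.cvtColor(x,cv2.COLOR_RGB2GRAY).astype(np.float32)[r],cv2.cvtColor(y,cv2.COLOR_RGB2GRAY).astype(np.float32)[r])
for a,b in (("side9","side11"),("side11","side12"),("side12","side14"),("side14","side16"),("side9","side16")):
  print(a,b,[np.round(d(load(a)["pixels"],load(b)["pixels"],r)[0],2) for r in (np.s_[130:200,140:195],np.s_[170:215,130:145],np.s_[165:195,160:180])])
```

```text
side9 side11 [array([0.05, 0.16]), array([0.49, 0.44]), array([ 0.08, -0.01])]
side11 side12 [array([-0.06, -0.17]), array([0.5 , 0.53]), array([-0.09, -0.05])]
side12 side14 [array([-0.  ,  0.01]), array([0.44, 0.43]), array([0.07, 0.04])]
side14 side16 [array([0.03, 0.  ]), array([0.63, 0.58]), array([-0.04,  0.04])]
side9 side16 [array([ 0.01, -0.02]), array([0.59, 0.59]), array([ 0.06, -0.03])]
```

View pics/s17.png

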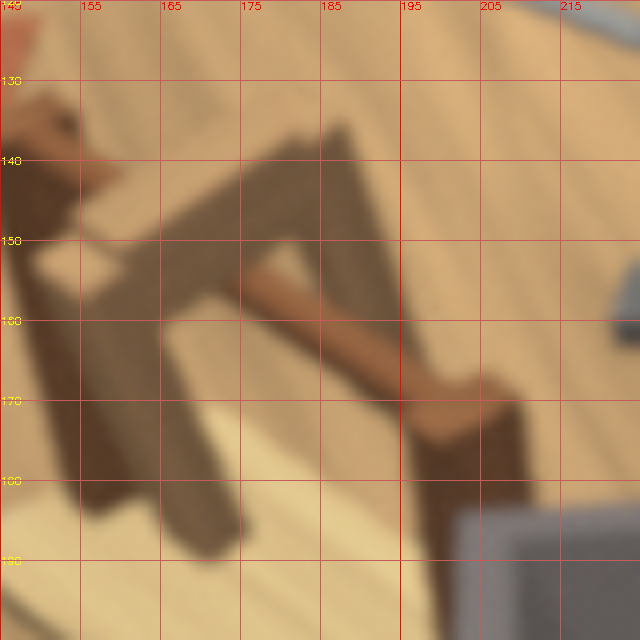

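The yoke and tray are both still, and the base hasn't moved. Handing the job in.

```bash
python3 -c "
from plant import bot
print(bot.job_done()); print(bot.get_obs()['time'])"
```

```text
the job is handed in; nothing more can be done
None
the job is handed in; nothing more can be done
```

I hung the yoke over the rail, peeled the top tray off by its post, and handed the job in at about 16.4 s of the 51 s allowed; no verdict is reported.

- **Yoke:** Its legs straddle the dowel and it stayed still from release to the end. It hangs tilted about 12° around the rail rather than level, because I set it down about 3 mm off centre. I left it as it was stable.
- **Peel:** I raised the post corner about 14 mm on a light grip, and the side picture showed the far corner still in its seat. I then gripped harder and lifted the rest.
- **Tray at the end:** It is held by its post about 143 mm above where it sat, touching nothing and not moving between pictures. It is about level: the fit gave roughly 6° down at the far end and 3° sideways, the latter within measurement noise.
- **Stack and bystanders:** The stack shifted less than 0.2 pixel in the side view. I saw no contact with the glue bottle, holed block or brush.
- **Forces:** The highest force reading I saw was about 15 N, when the yoke touched the rail.

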